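# Find the rattling instrument case and hold it out

## Task

One of the three sealed grey cases on the bench has a part loose inside. Going from the robot's left to its right, lift each case clear of the bench, shake it briskly while holding it the right way up, and set it back standing where it was; then hold out the one that rattles, level and still, about 15 cm above the middle of the black rubber mat, and finish while holding it there (if it is the last one, it need not be set back first). Leave the other things on the bench where they are.

Things in the scene. Friction and masses are not known exactly. Their poses are not given: they have to be found in the camera images.
- case_left: left-hand (+y) of three identical closed grey plastic cases in a row across the bench: rigid flat-sided box 130 (its x) x 52 (its y) x 56 mm (its z, up), origin: centre of the underside; x points away from the robot, yaw within 0.5 rad. Grip it across the 52 mm width. Empty: 0.24 to 0.60 kg each, centre of mass 28 mm up in the middle
- case_middle: middle case, 130 x 52 x 56 mm, frame as case_left. One of the three, a different one each time, also holds a loose 0.22 kg metal part that rolls up to 30 mm either side of the middle along the case's x (1 mm play across). Brisk 80 mm strokes along x throw it to the leading end, rocking runs it to the low end; it stays there while level: a 0.1 N m shift of moment about y at the tool from end to end
- case_right: right-hand (-y) case, 130 x 52 x 56 mm, frame as case_left. In the two cases that do not rattle nothing can move. The three look the same, and as their empty masses differ at random, weight does not tell which one rattles
- mat: black rubber mat fixed on the bench beyond the cases, 130 (x) x 200 (y) x 3 mm thick; origin: centre of its underside
- screw_jar: bystander: small glass jar with a black cap, 38 mm across, 50 mm tall, between the left and middle cases; origin: centre of its underside
- screwdriver: bystander: screwdriver 170 mm long lying along its x between the middle and right cases, under 35 mm high; origin: underside, mid-length
- cell_holder: bystander: open black holder with four battery cells, 80 x 78 x 22 mm, right of the mat; origin: centre of its underside
- multimeter: bystander: black hand multimeter lying flat, 180 x 85 x 45 mm, at the left; origin: centre of its underside
- circuit_board: bystander: blue circuit board with parts, 150 x 100 x 35 mm high, at the right; origin: centre of its underside
- solder_spool: bystander: white spool of solder, 58 mm across, 45 mm tall, left of the mat; origin: centre of its underside
Not all that is in view belongs to the job. Leave any red or turquoise look-alike of the case_middle alone.

How it is judged:
On the way, in this order (a step that is already met when the one before it is completed fails the run):
1. the left case is held at least 30 mm clear of the bench and moved briskly (0.12 m/s or 0.5 rad/s at least) (height (world z) of case_left above 0.03 m and contact force between the fingers and case_left above 0.5 N and (linear speed of case_left above 0.12 m/s or angular speed of case_left above 0.5 rad/s)), for 0.05 s.
2. the middle case is held at least 30 mm clear of the bench and moved briskly (0.12 m/s or 0.5 rad/s at least) (height (world z) of case_middle above 0.03 m and contact force between the fingers and case_middle above 0.5 N and (linear speed of case_middle above 0.12 m/s or angular speed of case_middle above 0.5 rad/s)), for 0.05 s.
3. the right case is held at least 30 mm clear of the bench and moved briskly (0.12 m/s or 0.5 rad/s at least) (height (world z) of case_right above 0.03 m and contact force between the fingers and case_right above 0.5 N and (linear speed of case_right above 0.12 m/s or angular speed of case_right above 0.5 rad/s)), for 0.05 s.
At the end, for the whole second after the job is handed in: The rattling case is in the fingers over the mat: centre within 50 mm of the mat's in plan, underside 80 to 250 mm up, within 0.25 rad of level, under 0.03 m/s. The other two stand upright on the bench, at rest, untouched, within 40 mm of where they began (((distance between loose_ball and case_left below 0.05 m and horizontal distance between case_left and mat below 0.05 m and height (world z) of case_left between 0.08 and 0.25 m and angle between case_left's own z axis and vertical below 0.25 rad and linear speed of case_left below 0.03 m/s and contact force between the fingers and case_left above 0.5 N and distance of each of case_middle, case_right from where it was at the start of the episode below 0.04 m and height (world z) of each of case_middle, case_right below 0.005 m and angle between each of case_middle, case_right's own z axis and vertical below 0.1 rad and linear speed of each of case_middle, case_right below 0.02 m/s and contact force between the arm and case_middle below 0.1 N and contact force between the arm and case_right below 0.1 N) or (distance between loose_ball and case_middle below 0.05 m and horizontal distance between case_middle and mat below 0.05 m and height (world z) of case_middle between 0.08 and 0.25 m and angle between case_middle's own z axis and vertical below 0.25 rad and linear speed of case_middle below 0.03 m/s and contact force between the fingers and case_middle above 0.5 N and distance of each of case_left, case_right from where it was at the start of the episode below 0.04 m and height (world z) of each of case_left, case_right below 0.005 m and angle between each of case_left, case_right's own z axis and vertical below 0.1 rad and linear speed of each of case_left, case_right below 0.02 m/s and contact force between the arm and case_left below 0.1 N and contact force between the arm and case_right below 0.1 N) or (distance between loose_ball and case_right below 0.05 m and horizontal distance between case_right and mat below 0.05 m and height (world z) of case_right between 0.08 and 0.25 m and angle between case_right's own z axis and vertical below 0.25 rad and linear speed of case_right below 0.03 m/s and contact force between the fingers and case_right above 0.5 N and distance of each of case_left, case_middle from where it was at the start of the episode below 0.04 m and height (world z) of each of case_left, case_middle below 0.005 m and angle between each of case_left, case_middle's own z axis and vertical below 0.1 rad and linear speed of each of case_left, case_middle below 0.02 m/s and contact force between the arm and case_left below 0.1 N and contact force between the arm and case_middle below 0.1 N))); the arm keeps its last pose, push and grip.
It fails at once if another thing on the bench is moved by more than 30 mm (distance of any of screw_jar, screwdriver, cell_holder, multimeter, circuit_board, solder_spool from where it was at the start of the episode above 0.03 m).
It fails at once if a case is tipped over (more than 1 rad) (angle between any of case_left, case_middle, case_right's own z axis and vertical above 1 rad).
It also fails if it takes over 72 s, if anything falls off the work surface, if the arm or the gripper's body presses on something with over 40 N, if the wrist force passes 120 N, or if a joint passes its speed limit or range.

## Robot

A 6-joint arm with a two-finger parallel gripper is mounted at the origin on the work surface. World frame = base frame: x ahead of the robot, y to its left, z up, the work surface at z = 0. Lengths are in m, angles in rad, forces in N, time in s.
With the tool pointing down it reaches from about 0.25 to 0.8 m from the base axis. Payload 3.9 kg.
Tool frame: the origin (TCP) lies midway between the tips of the shut fingers; the grasp point (between the pads) lies 19 mm behind it (r.grasp_offset is the distance from the TCP to the grasp point, in m); z points along the fingers, y is the line along which they close (so a half turn about z gives the same grasp; the last joint's range is limited). The gripper opens to 85 mm and grips with 20 to 120 N. Pads are 22 mm wide; open, the fingers measure 114 mm over their backs; the gripper's body (76 mm by 85 mm) begins 54 mm behind the grasp point. The pads swing forward as they close: fully open they stand 13 mm farther back than shut.
Start: joints at [-1.143, 0.26, -0.138, 1.173, 0, 1.571], TCP at [0.218, -0.478, 0.231] pointing down, gripper open.
Joint ranges: [-2.78, 2.78], [-0.83, 1.72], [-1.28, 1.37], [-1.9, 2.12], [-1.57, 1.48], [-3.14, 3.14]. Speed limits (rad/s): [2.57, 2.57, 3.14, 3.14, 3.14, 3.14].

## Interface

Orientations are given as a unit quaternion [x, y, z, w].
In Python, from bench import monitor, imaging, order, r gives the robot as it stands.
- The arm moves only by the tool step_arm, never from a script. Its argument "steps" is a list of rows, each a list of 7 numbers: the shift along the world's x, y, z in mm, then the turn, a rotation vector about the world's x, y, z in rad, then the opening, from 0 (shut) to 1 (fully open). A call has 1 to 5 rows; each row shifts and turns the commanded pose from where the row before left it; what a row does not reach is not made up. A row lasts 1/8 s, in which the tool goes at most 62.5 mm and 10.7 degrees, less where a joint would pass 70% of its speed; a pose out of reach is approached as far as the arm can. A call with a gripper value outside its range is refused whole. The fingers move at their own pace and stop on an object; the grip force is fixed at half the most. Time passes only in rows, so rows that do not move let the fingers close. It gives the time, the measured TCP pose, the force, the opening and the grip force at its end, in the units of the state.
- monitor.observe(): the state, without advancing time (a new reading comes with each control period).
- imaging.camera(name): name is "side" or "top" or "wrist"; returns a dict with "color" (384x512x3 uint8, red, green, blue), "fov_y" (degrees; the focal length in pixels is half the picture's height over the tangent of half this angle, whatever the lens; pixels are square), "cx", "cy" (the principal point, pixels), "R" (3x3) and "t" (3): a world point X has camera coordinates R X + t. Camera axes: x right, y down, z forward; pixel columns grow to the right and rows downward; lengths in m; the calibration is good to about 2 mm. A picture is of the moment at which its call begins. There is no depth.
- order.job_done(): hands the job in; it is judged then, once.
The state is a dict: "t": time; "joint_pos": joint angles; "joint_vel": joint speeds; "effort": joint torques, N m; "ee_pos": TCP position; "eef_rot": TCP orientation; "contact_force": force on the tool from outside, world axes, zero at the start; "torque": the same for the moment, N m; "grip_width": finger opening in m; "finger_force": force on a finger pad.
Only numpy, scipy, OpenCV 4.12 (cv2) and the standard library are available. Lean on these libraries where they do the work, as an engineer would, in place of code of your own. Each camera call takes 0.05 s, during which the arm holds its last target. There are 200 camera calls.

## Working session

There is one attempt and no reset: what is moved stays moved. The work goes in short steps, Python scripts to look and compute and a tool call to move; the robot and the scene stay as the last step left them, time stands still between calls to the robot, and variables do not carry over. Pictures are saved under pics/ and viewed, at most 10 in all, crops included, and the job is handed in when it is done.

Besides the shell and the picture viewer there is one more tool, called after "Call:" in YAML: its name, and indented under it one key for each argument. step_arm: Moves the arm, as the interface text tells. Its arguments: {"type":"object","properties":{"steps":{"type":"array","items":{"type":"array","items":{"type":"number"}}}},"required":["steps"]}

```bash
mkdir -p pics; ls
cat > h.py <<'E'
import numpy as np, cv2
from bench import monitor, imaging, order, r
def cam(n):
    c=imaging.camera(n); c['f']=192/np.tan(np.radians(c['fov_y']/2)); return c
def ray(c,u,v):
    d=np.array([(u-c['cx'])/c['f'],(v-c['cy'])/c['f'],1]); R=np.array(c['R']); return -R.T@np.array(c['t']), R.T@d
def plane(c,u,v,z):
    o,d=ray(c,u,v); return o+d*(z-o[2])/d[2]
def tri(c1,p1,c2,p2):
    o1,d1=ray(c1,*p1); o2,d2=ray(c2,*p2)
    s=np.linalg.lstsq(np.c_[d1,-d2],o2-o1,rcond=None)[0]
    a,b=o1+s[0]*d1,o2+s[1]*d2; return (a+b)/2,np.linalg.norm(a-b)
def proj(c,X):
    q=np.array(c['R'])@np.array(X)+np.array(c['t']); return q[:2]/q[2]*c['f']+[c['cx'],c['cy']]
E
python3 - <<'E'
from h import *
import pickle
P={}
for n in("top","side"):
    c=cam(n);P[n]=c
    im=cv2.resize(c['color'][:,:,::-1],(800,600),interpolation=cv2.INTER_CUBIC);cv2.imwrite(f'pics/{n}0.png',im)
    print(n,c['f'],c['cx'],c['cy'],-np.array(c['R']).T@np.array(c['t']),np.round(c['R'],2).tolist())
pickle.dump(P,open('P0.pkl','wb'))
s=monitor.observe();print(s)
E
```

```text
pics
top 362.74461838837914 253.75982276225665 187.30707334473297 [ 0.40138485 -0.00983296  1.23098832] [[-0.03, -1.0, -0.01], [-0.99, 0.03, -0.1], [0.1, 0.0, -1.0]]
side 467.5242258537418 254.77009195837826 196.35104403502544 [-0.0334413   0.83714014  1.02193296] [[-0.83, -0.56, 0.0], [-0.39, 0.58, -0.71], [0.39, -0.59, -0.7]]
{'t': 0.1, 'joint_pos': array([-1.14299986e+00,  2.60682679e-01, -1.39241717e-01,  1.17273461e+00,
        1.37514592e-05,  1.57081273e+00]), 'joint_vel': array([ 6.05285384e-04, -1.19974216e-05,  3.64405941e-03, -1.70579122e-03,
       -7.55393495e-05, -5.71667856e-04]), 'effort': array([ 2.02639944e-04, -4.06507838e+01,  2.54527670e+01,  1.00850500e-02,
       -7.20541289e-05,  1.32644308e-05]), 'ee_pos': array([ 0.21754884, -0.47711548,  0.23051379]), 'eef_rot': array([ 9.77212179e-01,  2.12262787e-01, -1.90984784e-04, -9.11573340e-04]), 'contact_force': array([ 0.27881088, -0.10800862, -0.76359121]), 'torque': array([ 0.03558312,  0.03244989, -0.00307591]), 'finger_force': 0.0, 'grip_width': 0.08559453761794071}
```

View pics/top0.png

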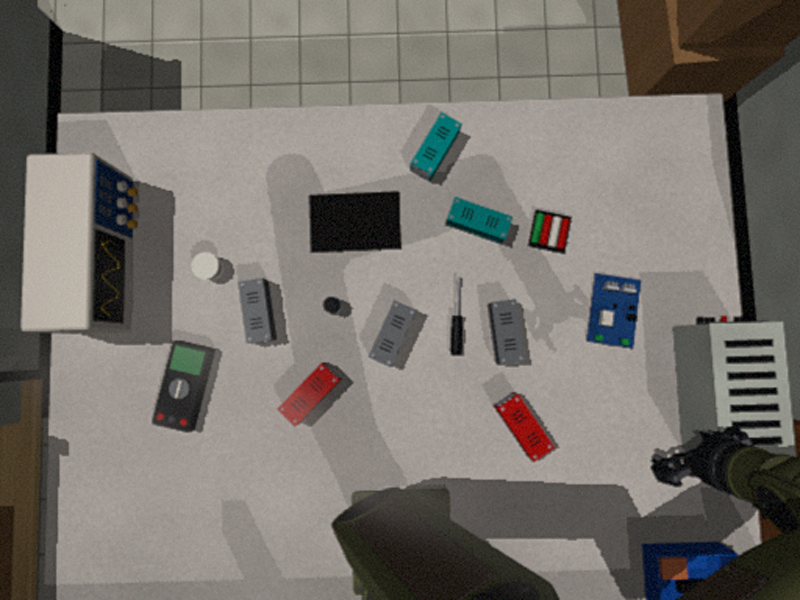

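View pics/side0.png

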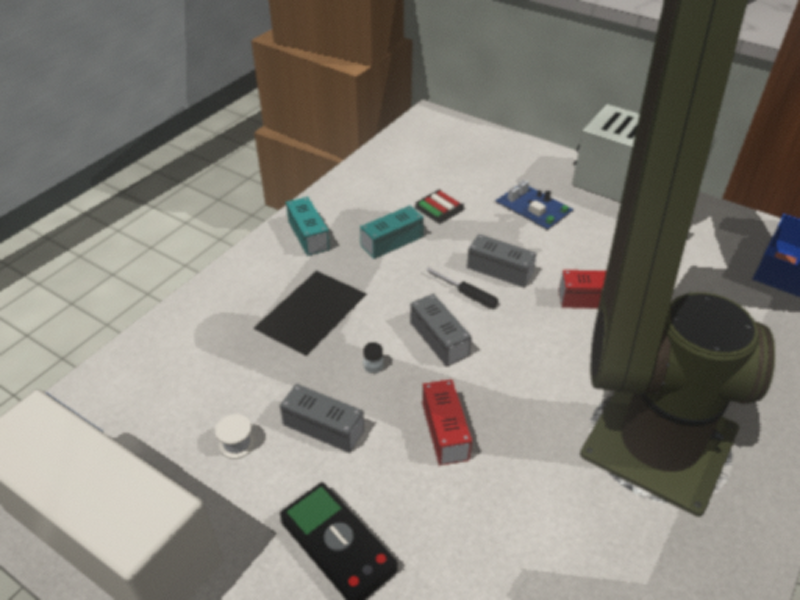

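The top view (800x600) shows three grey cases at about (255,311), (396,333) and (508,333). The side view has them at (322,415), (440,328) and (502,258). The red look-alikes at (311,394) and (524,427), and the turquoise ones at (437,146) and (481,219), are ruled out by colour. The mat is at (355,221). I'll confirm the grey ones in one enlarged crop.

Run:
```python
import pickle,cv2,numpy as np
P=pickle.load(open('P0.pkl','rb'))
rows=[]
for n,cs in(("top",[(163,199),(253,213),(325,213)]),("side",[(206,266),(282,210),(321,166)])):
    row=[]
    for (x,y) in cs:
        im=P[n]['color'][y-32:y+32,x-32:x+32,::-1]
        im=cv2.convertScaleAbs(cv2.resize(im,(256,256),interpolation=cv2.INTER_CUBIC),alpha=1.5)
        for k in range(0,256,40): im[::8,k]=(0,255,255); im[k,::8]=(0,255,255)
        row.append(im)
    rows.append(np.hstack(row))
cv2.imwrite('pics/crop.png',np.vstack(rows))
```

```text
(no output)
```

View pics/crop.png

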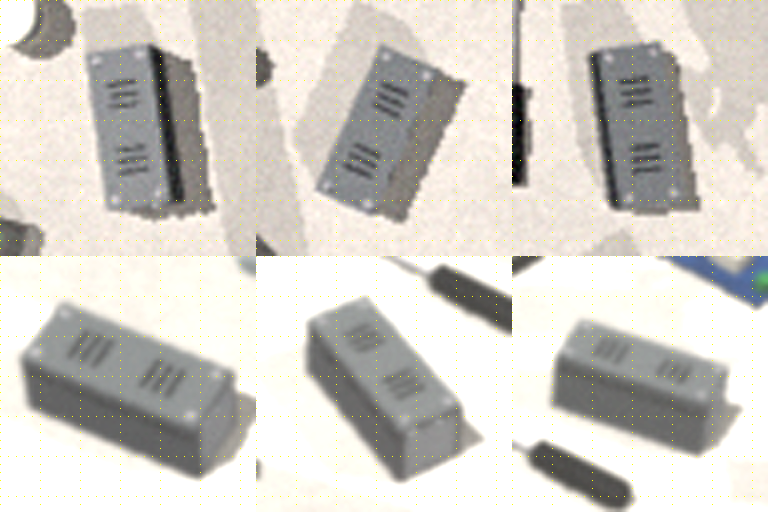

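The crop confirms three plain grey vented cases. I'll fit their poses from the top-face corners in both views.

```bash
cat >> h.py <<'E'
def fit(c1,p1,c2,p2,x0):
    from scipy.optimize import least_squares
    def f(q):
        e=[]
        for k,(a,b) in enumerate([(65,26),(65,-26),(-65,-26),(-65,26)]):
            X=[q[0]+(a*np.cos(q[2])-b*np.sin(q[2]))/1e3,q[1]+(a*np.sin(q[2])+b*np.cos(q[2]))/1e3,q[3]]
            e+=list(proj(c1,X)-p1[k])+list(proj(c2,X)-p2[k])
        return np.array(e)
    s=least_squares(f,x0,loss='soft_l1'); return s.x,np.sqrt(np.mean(f(s.x)**2))
E
python3 - <<'E'
from h import *
import pickle
P=pickle.load(open('P0.pkl','rb'));T,S=P['top'],P['side']
tc=[(163,199),(253,213),(325,213)];sc=[(206,266),(282,210),(321,166)]
t=[[(88,50),(152,45),(166,207),(107,210)],[(380,46),(440,72),(372,214),(316,188)],[(597,52),(660,45),(683,208),(617,210)]]
s=[[(22,100),(63,46),(233,116),(200,166)],[(308,66),(366,42),(463,149),(405,176)],[(556,100),(582,64),(727,110),(705,154)]]
for i in range(3):
    cv=lambda L,c:[((u-256*i)/4-.375+c[0]-32,v/4-.375+c[1]-32) for u,v in L]
    a,b=cv(t[i],tc[i]),cv(s[i],sc[i])
    x0=plane(T,*np.mean(a,0),.056)
    print(i,fit(T,a,S,b,[x0[0],x0[1],0,.056]), tri(T,np.mean(a,0),S,np.mean(b,0)))
# mat
tm=np.array([(310,195),(399,192),(401,248),(311,251)])*.64-.18
sm=np.array([(256,326),(315,271),(366,295),(305,353)])*.64-.18
print('mat',[plane(T,*p,.003)[:2].round(3).tolist() for p in tm],[plane(S,*p,.003)[:2].round(3).tolist() for p in sm],tri(T,tm.mean(0),S,sm.mean(0)))
for n,p,q in(("jar",(333,305),(373,350)),("drv",(457,335),(480,294)),('spool',(206,266),(233,428)),('red',(311,394),(445,410)),):
    print(n,tri(T,np.array(p)*.64-.18,S,np.array(q)*.64-.18))
E
```

```text
0 (array([0.48489606, 0.28974356, 0.11832117, 0.05265981]), np.float64(0.9304330541413854)) (array([0.48471751, 0.28969183, 0.05296461]), np.float64(0.004250318734587433))
1 (array([ 0.42944214,  0.00387983, -0.45148676,  0.04886029]), np.float64(0.6046273119950628)) (array([0.42916169, 0.00390407, 0.04751705]), np.float64(0.004981744780603196))
2 (array([ 0.42558685, -0.23371428,  0.08288667,  0.05051312]), np.float64(0.44403239492815255)) (array([ 0.42500381, -0.23385357,  0.05034176]), np.float64(0.0010793879161135507))
mat [[0.743, 0.179], [0.744, -0.018], [0.619, -0.019], [0.618, 0.179]] [[0.736, 0.177], [0.74, -0.011], [0.61, -0.011], [0.614, 0.179]] (array([ 0.68175587,  0.08048919, -0.00657789]), np.float64(0.0023149038204872668))
jar (array([0.49416941, 0.12823624, 0.03868984]), np.float64(0.0012629707828179066))
drv (array([ 0.42148151, -0.13510016,  0.0085863 ]), np.float64(0.0072187296808772115))
spool (array([0.58504681, 0.3965642 , 0.0397395 ]), np.float64(0.0011131235716213485))
red (array([0.3119232 , 0.17657295, 0.04750991]), np.float64(0.0016328007908490293))
```

Call:
step_arm:
  steps:
    - [15,50,0,0,0,0.18,1]
    - [20,55,0,0,0,0.18,1]
    - [20,55,0,0,0,0.18,1]

```text
t: 0.48
ee_pos: [0.2729, -0.316, 0.2309]
eef_rot: [0.884, 0.467, 0.0, -0.0]
contact_force: [0.4, -0.8, 0.7]
grip_width: 0.0856
finger_force: 0.0
```

```bash
cat >> h.py <<'E'
def st():
    from scipy.spatial.transform import Rotation as Ro
    s=monitor.observe(); M=Ro.from_quat(s['eef_rot']).as_matrix()
    print('t',s['t'],'j',s['joint_pos'].round(3),'p',(s['ee_pos']*1e3).round(1),'yang',round(np.arctan2(M[1,1],M[0,1]),3),'z',M[:,2].round(3),'F',s['contact_force'].round(2),'T',s['torque'].round(3),'w',s['grip_width'],s['finger_force'])
    return s,M
E
python3 -c "from h import *;st()"
```

```text
t 0.475 j [-0.859  0.077 -0.369  1.126  0.     1.31 ] p [ 272.9 -316.   230.9] yang -0.598 z [-0.     0.001 -1.   ] F [ 0.43 -0.8   0.75] T [ 0.042 -0.08  -0.019] w 0.08559575266342244 0.0
```

Call:
step_arm:
  steps:
    - [16,47,0,0,0,0.176,1]
    - [16,47,0,0,0,0.176,1]
    - [16,47,0,0,0,0.176,1]
    - [16,47,0,0,0,0.176,1]
    - [16,47,0,0,0,0.176,1]

```text
t: 1.1
ee_pos: [0.3528, -0.0811, 0.2312]
eef_rot: [0.6, 0.8, -0.0, 0.0]
contact_force: [0.0, -0.5, 0.3]
grip_width: 0.085
finger_force: 0.0
```

Call:
step_arm:
  steps:
    - [16,47,0,0,0,0.176,1]
    - [16,47,0,0,0,0.176,1]
    - [16,47,0,0,0,0.176,1]
    - [16,47,0,0,0,0.176,1]
    - [16,47,0,0,0,0.176,1]

```text
t: 1.72
ee_pos: [0.4328, 0.1539, 0.231]
eef_rot: [0.202, 0.979, -0.0, -0.0]
contact_force: [1.0, 0.0, 0.3]
grip_width: 0.0854
finger_force: 0.0
```

Call:
step_arm:
  steps:
    - [18,46,0,0,0,0.176,1]
    - [18,46,0,0,0,0.176,1]
    - [16,44,0,0,0,0.176,1]
    - [0,0,0,0,0,0,1]

```text
t: 2.22
ee_pos: [0.4855, 0.2912, 0.2301]
eef_rot: [-0.059, 0.998, 0.0, -0.0]
contact_force: [-0.4, -0.3, 0.1]
grip_width: 0.0855
finger_force: 0.0
```

Run:
```python
from h import *
st()
c=cam('wrist');cv2.imwrite('pics/w1.png',c['color'][:,:,::-1])
for z in(.056,):
  for a,b in[(65,26),(65,-26),(-65,-26),(-65,26)]:
    q=.118;print(proj(c,[.485+(a*np.cos(q)-b*np.sin(q))/1e3,.290+(a*np.sin(q)+b*np.cos(q))/1e3,z]).round(0))
```

```text
t 2.225 j [ 0.54   0.331 -0.039  1.201  0.     0.422] p [485.5 291.2 230.1] yang 1.688 z [-0.  0. -1.] F [-0.4  -0.3   0.07] T [-0.048  0.083 -0.009] w 0.0855405098758716 0.0
[278. 228.]
[227. 228.]
[223.  96.]
[281.  96.]
```

View pics/w1.png

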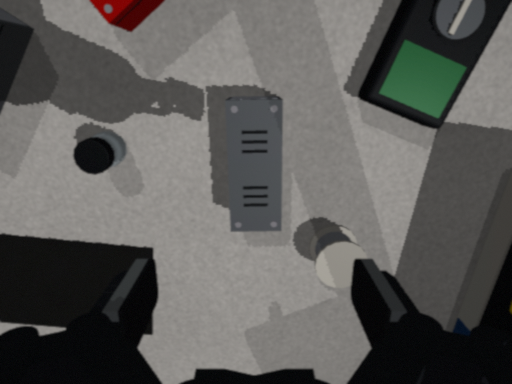

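The case's corners (281,231), (231,232), (227,97), (282,97) sit about 3 px right of the prediction. I'll shift 2 mm in y, go down and grip.

Call:
step_arm:
  steps:
    - [1,1,-54,0,0,0,1]
    - [0,0,-54,0,0,0,1]
    - [0,0,-54,0,0,0,1]
    - [0,0,-40,0,0,0,1]
    - [0,0,-14,0,0,0,1]

```text
t: 2.9
ee_pos: [0.4832, 0.2868, 0.013]
eef_rot: [-0.056, 0.998, -0.001, -0.003]
contact_force: [-0.6, 0.2, -0.4]
grip_width: 0.0851
finger_force: 0.0
```

Call:
step_arm:
  steps:
    - [0,0,0,0,0,0,0.3]
    - [0,0,0,0,0,0,0]
    - [0,0,0,0,0,0,0]
    - [0,0,0,0,0,0,0]
    - [0,0,0,0,0,0,0]

```text
t: 3.52
ee_pos: [0.4875, 0.2905, 0.0175]
eef_rot: [-0.057, 0.998, 0.001, 0.002]
contact_force: [0.2, 0.2, 6.3]
grip_width: 0.051
finger_force: 64.6
```

```bash
python3 -c "from h import *;st()"
```

```text
t 3.525 j [ 0.537  0.499 -0.375  0.691  0.     0.423] p [487.5 290.5  17.5] yang 1.685 z [ 0.004  0.002 -1.   ] F [0.19 0.16 6.27] T [ 0.179  0.203 -0.019] w 0.051033576455726204 64.55867439508438
```

Call:
step_arm:
  steps:
    - [0,0,40,0,0,0,0]
    - [0,0,50,0,0,0,0]
    - [0,0,20,0,0,0,0]
    - [0,0,0,0,0,0,0]

```text
t: 4.03
ee_pos: [0.4867, 0.2897, 0.1269]
eef_rot: [-0.057, 0.998, 0.001, 0.002]
contact_force: [0.8, 0.3, -6.3]
grip_width: 0.0513
finger_force: 65.8
```

Call:
step_arm:
  steps:
    - [-40,-5,0,0,0,0,0]
    - [-40,-5,0,0,0,0,0]
    - [0,0,0,0,0,0,0]
    - [50,6,0,0,0,0,0]
    - [30,4,0,0,0,0,0]

```text
t: 4.65
ee_pos: [0.4875, 0.2894, 0.1239]
eef_rot: [-0.057, 0.998, -0.0, 0.0]
contact_force: [0.3, 0.6, -5.2]
grip_width: 0.0515
finger_force: 66.7
```

```bash
cat >> h.py <<'E'
def samp(n=8):
    L=[];F=[];Z=[]
    s,M=st()
    for k in range(n):
        imaging.camera('wrist'); s=monitor.observe()
        if k>1: L.append(M.T@s['torque']);F.append(s['contact_force'])
    print('tool torque',np.mean(L,0).round(4),'sd',np.std(L,0).round(4),'F',np.mean(F,0).round(2)); st()
E
python3 -c "from h import *;samp()"
```

```text
t 4.65 j [ 0.536  0.395 -0.229  0.946 -0.001  0.422] p [487.5 289.4 123.9] yang 1.685 z [ 0.    -0.001 -1.   ] F [ 0.34  0.61 -5.25] T [ 0.045 -0.021  0.023] w 0.051540588314610676 66.73770815134048
tool torque [0.0081 0.0675 0.0049] sd [0.0395 0.0638 0.0184] F [-0.34  0.24 -5.57]
t 5.05 j [ 0.538  0.392 -0.233  0.948  0.     0.423] p [484.4 288.8 124.5] yang 1.685 z [-0.002 -0.001 -1.   ] F [-0.69 -0.15 -6.05] T [-0.026  0.048  0.007] w 0.05155855462592122 66.756651699543
```

Call:
step_arm:
  steps:
    - [-50,-6,0,0,0,0,0]
    - [-30,-4,0,0,0,0,0]
    - [0,0,0,0,0,0,0]

```text
t: 5.42
ee_pos: [0.4019, 0.2779, 0.125]
eef_rot: [-0.058, 0.998, -0.001, -0.002]
contact_force: [0.9, -0.4, -4.5]
grip_width: 0.0516
finger_force: 66.8
```

```bash
python3 -c "from h import *;samp(14)"
```

```text
t 5.425 j [ 0.605  0.274 -0.413  0.888  0.     0.489] p [401.9 277.9 125. ] yang 1.687 z [-0.003 -0.002 -1.   ] F [ 0.92 -0.44 -4.5 ] T [ 0.017 -0.044 -0.039] w 0.051646917829759185 66.75383269786835
tool torque [-0.0099 -0.0632  0.0041] sd [0.0392 0.0263 0.014 ] F [ 0.1   0.27 -5.35]
t 6.125 j [ 0.603  0.278 -0.407  0.886 -0.     0.489] p [405.9 279.3 125.2] yang 1.685 z [-0. -0. -1.] F [ 0.68  0.87 -5.83] T [-0.022 -0.03   0.012] w 0.051140888385820565 66.75540089607239
```

Call:
step_arm:
  steps:
    - [50,6,0,0,0,0,0]
    - [30,4,0,0,0,0,0]
    - [0,0,0,0,0,0,0]

```text
t: 6.5
ee_pos: [0.4886, 0.29, 0.1253]
eef_rot: [-0.056, 0.998, 0.001, 0.001]
contact_force: [0.2, 0.6, -4.5]
grip_width: 0.0514
finger_force: 66.7
```

```bash
python3 -c "from h import *;samp(14)"
```

```text
t 6.5 j [ 0.536  0.395 -0.227  0.947 -0.     0.423] p [488.6 290.  125.3] yang 1.684 z [ 0.002  0.001 -1.   ] F [ 0.25  0.57 -4.55] T [ 0.096 -0.024  0.015] w 0.05141803479443083 66.71906590461731
tool torque [0.0047 0.0759 0.0006] sd [0.0167 0.0264 0.0303] F [-0.13 -0.25 -5.58]
t 7.2 j [ 0.537  0.392 -0.231  0.948  0.     0.423] p [485.7 289.4 125.4] yang 1.685 z [ 0.  0. -1.] F [-0.17 -0.19 -6.51] T [-0.027  0.071 -0.042] w 0.05108602749195017 66.77801817655563
```

The left case's moment about its y flips by about 0.13 N·m with stroke direction (+0.068, −0.063, +0.076), so it looks like the rattler. I'll set it back and check the others.

Call:
step_arm:
  steps:
    - [0,0,-50,0,0,0,0]
    - [0,0,-40,0,0,0,0]
    - [0,0,-13,0,0,0,0]
    - [0,0,-4,0,0,0,0]
    - [0,0,0,0,0,0,0]

```text
t: 7.82
ee_pos: [0.487, 0.29, 0.0195]
eef_rot: [-0.057, 0.998, 0.001, 0.001]
contact_force: [0.4, 0.0, -4.8]
grip_width: 0.0512
finger_force: 68.6
```

Call:
step_arm:
  steps:
    - [0,0,0,0,0,0,0.6]
    - [0,0,0,0,0,0,1]
    - [0,0,0,0,0,0,1]
    - [0,0,0,0,0,0,1]

```text
t: 8.32
ee_pos: [0.4865, 0.2897, 0.0191]
eef_rot: [-0.057, 0.998, 0.0, 0.001]
contact_force: [0.3, -0.2, -0.2]
grip_width: 0.0855
finger_force: 0.0
```

Call:
step_arm:
  steps:
    - [0,0,20,0,0,0,1]
    - [0,0,55,0,0,0,1]
    - [0,0,55,0,0,0,1]
    - [-6,-27,10,0,0,-0.12,1]
    - [-10,-50,0,0,0,-0.15,1]

```text
t: 8.95
ee_pos: [0.4718, 0.2134, 0.1604]
eef_rot: [0.079, 0.997, 0.001, 0.003]
contact_force: [0.6, -0.2, -0.2]
grip_width: 0.0851
finger_force: 0.0
```

Call:
step_arm:
  steps:
    - [-11,-55,0,0,0,-0.15,1]
    - [-11,-55,0,0,0,-0.15,1]
    - [-11,-55,0,0,0,0,1]
    - [-8,-45,0,0,0,0,1]
    - [0,0,0,0,0,0,1]

```text
t: 9.57
ee_pos: [0.428, -0.0, 0.1586]
eef_rot: [0.228, 0.974, -0.0, 0.0]
contact_force: [0.2, 0.5, 0.3]
grip_width: 0.0855
finger_force: 0.0
```

Run:
```python
from h import *
st()
c=cam('wrist');d=cam('top');
im=np.hstack([c['color'][:,100:420],d['color'][60:60+384//1][:,:1][:0].reshape(0,1,3) if 0 else cv2.resize(d['color'][160:260,110:235],(480,384),interpolation=cv2.INTER_CUBIC)])
cv2.imwrite('pics/w2.png',im[:,:,::-1])
for z in(.056,):
  for a,b in[(65,26),(65,-26),(-65,-26),(-65,26)]:
    q=-.451;print(proj(c,[.429+(a*np.cos(q)-b*np.sin(q))/1e3,.004+(a*np.sin(q)+b*np.cos(q))/1e3,z]).round(0)-[100,0])
    q=.118;print('left in top',(proj(d,[.485+(a*np.cos(q)-b*np.sin(q))/1e3,.290+(a*np.sin(q)+b*np.cos(q))/1e3,z])-[110,160])*3.84+[320,0])
```

```text
t 9.575 j [ 0.     0.144 -0.49   0.937 -0.     0.461] p [428.   -0.  158.6] yang 1.11 z [ 0. -0. -1.] F [0.24 0.53 0.25] T [-0.005  0.004 -0.031] w 0.08548104049168344 0.0
[190. 265.]
left in top [482.73109182  78.86492863]
[127. 265.]
left in top [543.35932709  69.96131943]
[121. 103.]
left in top [562.4195097  221.67915245]
[195. 102.]
left in top [501.15553245 230.73593935]
```

View pics/w2.png

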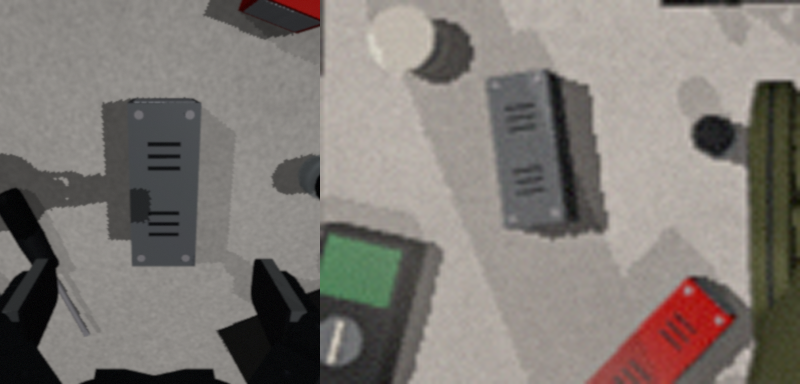

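The top crop shows the left case back in place at (525,150). The middle case's corners in the wrist view, at (195,265), (133,266), (128,102) and (201,101), are about 6 px right of the prediction. I'll correct by (2,7) mm, descend and grip.

Call:
step_arm:
  steps:
    - [2,7,-20,0,0,0,1]
    - [0,0,-50,0,0,0,1]
    - [0,0,-50,0,0,0,1]
    - [0,0,-20,0,0,0,1]
    - [0,0,0,0,0,0,1]

```text
t: 10.3
ee_pos: [0.4295, 0.0106, 0.017]
eef_rot: [0.225, 0.974, -0.0, -0.002]
contact_force: [0.1, -0.9, 0.8]
grip_width: 0.0854
finger_force: 0.0
```

Call:
step_arm:
  steps:
    - [0,0,0,0,0,0,0.3]
    - [0,0,0,0,0,0,0]
    - [0,0,0,0,0,0,0]
    - [0,0,0,0,0,0,0]
    - [0,0,0,0,0,0,0]

```text
t: 10.92
ee_pos: [0.4321, 0.0092, 0.0197]
eef_rot: [0.226, 0.974, 0.0, 0.001]
contact_force: [0.3, -0.8, 6.6]
grip_width: 0.0513
finger_force: 64.1
```

```bash
python3 -c "from h import *;st()"
```

```text
t 10.925 j [ 0.022  0.316 -0.701  0.551 -0.     0.477] p [432.1   9.2  19.7] yang 1.115 z [ 0.003 -0.    -1.   ] F [ 0.28 -0.77  6.58] T [-0.248  0.263  0.059] w 0.05125639415451807 64.09938454627991
```

Call:
step_arm:
  steps:
    - [0,0,40,0,0,0,0]
    - [0,0,50,0,0,0,0]
    - [0,0,20,0,0,0,0]
    - [0,0,0,0,0,0,0]

```text
t: 11.42
ee_pos: [0.4322, 0.0094, 0.1299]
eef_rot: [0.226, 0.974, 0.001, 0.002]
contact_force: [-1.0, 0.2, -3.7]
grip_width: 0.0513
finger_force: 65.6
```

Call:
step_arm:
  steps:
    - [-45,22,0,0,0,0,0]
    - [-27,13,0,0,0,0,0]
    - [0,0,0,0,0,0,0]
    - [0,0,0,0,0,0,0]

```text
t: 11.92
ee_pos: [0.3589, 0.0443, 0.1277]
eef_rot: [0.226, 0.974, -0.0, -0.0]
contact_force: [0.3, -0.9, -3.9]
grip_width: 0.0514
finger_force: 65.4
```

```bash
python3 -c "from h import *;samp(14)"
```

```text
t 11.925 j [ 0.123  0.063 -0.676  0.831 -0.     0.579] p [358.9  44.3 127.7] yang 1.115 z [-0. -0. -1.] F [ 0.26 -0.95 -3.89] T [-0.071 -0.064  0.029] w 0.05138554787034948 65.39683699607849
tool torque [0.0033 0.0029 0.002 ] sd [0.0214 0.0266 0.0308] F [ 0.    0.26 -3.79]
t 12.625 j [ 0.123  0.062 -0.675  0.833  0.     0.579] p [358.8  44.3 128.3] yang 1.115 z [ 0.  0. -1.] F [ 0.12  0.03 -4.11] T [ 0.029 -0.021 -0.031] w 0.051304472645651744 65.39615035057068
```

Call:
step_arm:
  steps:
    - [45,-22,0,0,0,0,0]
    - [27,-13,0,0,0,0,0]
    - [0,0,0,0,0,0,0]
    - [0,0,0,0,0,0,0]

```text
t: 13.12
ee_pos: [0.4296, 0.0094, 0.1279]
eef_rot: [0.226, 0.974, -0.0, -0.001]
contact_force: [-0.6, -0.9, -4.5]
grip_width: 0.0513
finger_force: 65.3
```

```bash
python3 -c "from h import *;samp(14)"
```

```text
t 13.125 j [ 0.022  0.177 -0.539  0.858  0.     0.478] p [429.6   9.4 127.9] yang 1.115 z [-0.002  0.    -1.   ] F [-0.55 -0.88 -4.51] T [0.01  0.06  0.001] w 0.05133329413946476 65.25459229946136
tool torque [-0.0134 -0.0052  0.0042] sd [0.0294 0.0237 0.0266] F [-0.06  0.15 -3.79]
t 13.825 j [ 0.022  0.177 -0.538  0.857 -0.     0.477] p [430.8   9.3 128.3] yang 1.115 z [ 0. -0. -1.] F [ 0.63  0.69 -3.44] T [-0.015  0.025 -0.031] w 0.05143852650515923 65.2544617652893
```

The middle case shows no moment shift (0.003 vs −0.005 N·m). I'll set it back and go to the right case.

Call:
step_arm:
  steps:
    - [0,0,-50,0,0,0,0]
    - [0,0,-40,0,0,0,0]
    - [0,0,-14,0,0,0,0]
    - [0,0,-5,0,0,0,0]
    - [0,0,0,0,0,0,0]

```text
t: 14.45
ee_pos: [0.431, 0.0093, 0.02]
eef_rot: [0.226, 0.974, 0.0, 0.0]
contact_force: [-0.4, 0.7, -3.0]
grip_width: 0.0512
finger_force: 65.4
```

Call:
step_arm:
  steps:
    - [0,0,0,0,0,0,0.6]
    - [0,0,0,0,0,0,1]
    - [0,0,0,0,0,0,1]
    - [0,0,0,0,0,0,1]

```text
t: 14.95
ee_pos: [0.4312, 0.0093, 0.0195]
eef_rot: [0.226, 0.974, 0.0, 0.0]
contact_force: [0.4, -0.5, -0.7]
grip_width: 0.0857
finger_force: 0.0
```

Call:
step_arm:
  steps:
    - [0,0,20,0,0,0,1]
    - [0,0,55,0,0,0,1]
    - [0,0,55,0,0,0,1]
    - [0,-20,10,0,0,0.14,1]
    - [-1,-50,0,0,0,0.15,1]

```text
t: 15.58
ee_pos: [0.4316, -0.0605, 0.1612]
eef_rot: [0.078, 0.997, 0.0, 0.002]
contact_force: [0.4, -0.2, -0.4]
grip_width: 0.0856
finger_force: 0.0
```

Call:
step_arm:
  steps:
    - [-1,-55,0,0,0,0.15,1]
    - [-1,-55,0,0,0,0.1,1]
    - [-1,-50,0,0,0,0,1]
    - [0,-9,0,0,0,0,1]
    - [0,0,0,0,0,0,1]

```text
t: 16.2
ee_pos: [0.4265, -0.2297, 0.1591]
eef_rot: [-0.041, 0.999, 0.0, -0.0]
contact_force: [-0.2, 0.5, -0.0]
grip_width: 0.0856
finger_force: 0.0
```

Run:
```python
from h import *
st()
c=cam('wrist');d=cam('top')
im=np.hstack([c['color'][:,100:420],cv2.resize(d['color'][160:260,190:315],(480,384),interpolation=cv2.INTER_CUBIC)])
cv2.imwrite('pics/w3.png',im[:,:,::-1])
for a,b in[(65,26),(65,-26),(-65,-26),(-65,26)]:
    q=.083;print(proj(c,[.4256+(a*np.cos(q)-b*np.sin(q))/1e3,-.2337+(a*np.sin(q)+b*np.cos(q))/1e3,.056]).round(0)-[100,0])
    q=-.451;print('mid in top',(proj(d,[.429+(a*np.cos(q)-b*np.sin(q))/1e3,.004+(a*np.sin(q)+b*np.cos(q))/1e3,.056])-[190,160])*3.84+[320,0])
```

```text
t 16.2 j [-0.494  0.236 -0.368  0.968  0.    -0.577] p [ 426.5 -229.7  159.1] yang 1.654 z [-0.     0.001 -1.   ] F [-0.16  0.49 -0.03] T [ 0.067 -0.038 -0.025] w 0.0855632953683785 0.0
[180. 264.]
mid in top [558.47432598 123.70200518]
[117. 264.]
mid in top [614.60686157 148.83608295]
[110. 101.]
mid in top [551.374991   290.33339598]
[185. 101.]
mid in top [494.83408685 264.68248021]
```

View pics/w3.png

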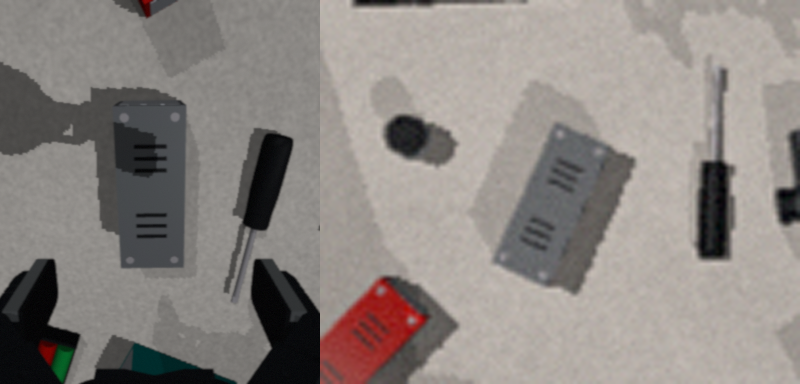

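The middle case is back in place at (555,205), and the jar and screwdriver are undisturbed. The right case at (152,187) is well centred. Go down and grip.

Call:
step_arm:
  steps:
    - [2,-1,-20,0,0,0,1]
    - [0,0,-50,0,0,0,1]
    - [0,0,-50,0,0,0,1]
    - [0,0,-20,0,0,0,1]
    - [0,0,0,0,0,0,1]

```text
t: 16.92
ee_pos: [0.4273, -0.2284, 0.0179]
eef_rot: [-0.043, 0.999, 0.001, -0.002]
contact_force: [-0.4, -0.6, 0.1]
grip_width: 0.0855
finger_force: 0.0
```

Call:
step_arm:
  steps:
    - [0,0,0,0,0,0,0.3]
    - [0,0,0,0,0,0,0]
    - [0,0,0,0,0,0,0]
    - [0,0,0,0,0,0,0]
    - [0,0,0,0,0,0,0]

```text
t: 17.55
ee_pos: [0.4304, -0.2314, 0.021]
eef_rot: [-0.042, 0.999, -0.001, 0.002]
contact_force: [0.3, 0.4, 5.4]
grip_width: 0.051
finger_force: 64.5
```

Call:
step_arm:
  steps:
    - [0,0,40,0,0,0,0]
    - [0,0,50,0,0,0,0]
    - [0,0,20,0,0,0,0]
    - [0,0,0,0,0,0,0]

```text
t: 18.05
ee_pos: [0.4297, -0.2312, 0.1307]
eef_rot: [-0.042, 0.999, -0.001, 0.001]
contact_force: [0.3, 0.1, -6.9]
grip_width: 0.0515
finger_force: 66.8
```

Call:
step_arm:
  steps:
    - [-50,-4,0,0,0,0,0]
    - [-30,-3,0,0,0,0,0]
    - [0,0,0,0,0,0,0]
    - [0,0,0,0,0,0,0]

```text
t: 18.55
ee_pos: [0.3486, -0.2374, 0.1284]
eef_rot: [-0.042, 0.999, 0.0, -0.0]
contact_force: [-0.1, 0.3, -5.3]
grip_width: 0.0513
finger_force: 66.4
```

```bash
python3 -c "from h import *;samp(14)"
```

```text
t 18.55 j [-0.598  0.163 -0.556  0.854  0.    -0.682] p [ 348.6 -237.4  128.4] yang 1.655 z [-0.001  0.001 -1.   ] F [-0.12  0.33 -5.32] T [ 0.005 -0.044 -0.003] w 0.051316248094766634 66.4276671409607
tool torque [0.0069 0.0022 0.0223] sd [0.0328 0.0273 0.0206] F [ 0.16  0.08 -5.64]
t 19.25 j [-0.598  0.161 -0.554  0.855 -0.    -0.682] p [ 348.8 -237.7  129.3] yang 1.655 z [ 0. -0. -1.] F [ 0.54  0.39 -5.53] T [ 0.011  0.001 -0.018] w 0.050842499268224345 66.43128633499146
```

Call:
step_arm:
  steps:
    - [50,4,0,0,0,0,0]
    - [30,3,0,0,0,0,0]
    - [0,0,0,0,0,0,0]
    - [0,0,0,0,0,0,0]

```text
t: 19.75
ee_pos: [0.4279, -0.2303, 0.1289]
eef_rot: [-0.042, 0.999, 0.0, -0.001]
contact_force: [-0.3, 0.3, -5.7]
grip_width: 0.0513
finger_force: 66.6
```

```bash
python3 -c "from h import *;samp(14)"
```

```text
t 19.75 j [-0.494  0.265 -0.415  0.893 -0.    -0.578] p [ 427.9 -230.3  128.9] yang 1.655 z [-0.002  0.001 -1.   ] F [-0.31  0.29 -5.69] T [-0.032  0.021  0.019] w 0.05130574251079892 66.55741184949875
tool torque [-0.     -0.013   0.0083] sd [0.0383 0.0313 0.0328] F [-0.09 -0.07 -5.73]
t 20.45 j [-0.494  0.265 -0.414  0.892 -0.    -0.578] p [ 428.8 -230.7  129.3] yang 1.655 z [ 0. -0. -1.] F [-0.07  0.24 -5.29] T [ 0.066 -0.01  -0.019] w 0.051481240320758556 66.55572474002838
```

The right case shows no shift either (0.002 vs −0.013 N·m), so the left case is the rattler. I'll set this one back and fetch the left.

Call:
step_arm:
  steps:
    - [0,0,-50,0,0,0,0]
    - [0,0,-40,0,0,0,0]
    - [0,0,-14,0,0,0,0]
    - [0,0,-5,0,0,0,0]
    - [0,0,0,0,0,0,0]

```text
t: 21.08
ee_pos: [0.4299, -0.2312, 0.0217]
eef_rot: [-0.042, 0.999, -0.001, 0.001]
contact_force: [0.3, -1.1, -5.9]
grip_width: 0.0512
finger_force: 66.5
```

Call:
step_arm:
  steps:
    - [0,0,0,0,0,0,0.6]
    - [0,0,0,0,0,0,1]
    - [0,0,0,0,0,0,1]
    - [0,0,0,0,0,0,1]

```text
t: 21.58
ee_pos: [0.4294, -0.231, 0.0208]
eef_rot: [-0.042, 0.999, -0.0, 0.001]
contact_force: [-0.1, -0.1, 0.4]
grip_width: 0.0852
finger_force: 0.0
```

Call:
step_arm:
  steps:
    - [0,0,20,0,0,0,1]
    - [0,0,55,0,0,0,1]
    - [0,0,55,0,0,0,1]
    - [2,20,10,0,0,0.03,1]
    - [6,51,0,0,0,0,1]

```text
t: 22.2
ee_pos: [0.4388, -0.1608, 0.1623]
eef_rot: [-0.055, 0.998, -0.001, 0.002]
contact_force: [-0.1, 0.2, -0.8]
grip_width: 0.0855
finger_force: 0.0
```

Call:
step_arm:
  steps:
    - [6,55,0,0,0,0,1]
    - [6,55,0,0,0,0,1]
    - [6,55,0,0,0,0,1]
    - [6,55,0,0,0,0,1]
    - [6,55,0,0,0,0,1]

```text
t: 22.82
ee_pos: [0.467, 0.1172, 0.1606]
eef_rot: [-0.057, 0.998, -0.0, 0.0]
contact_force: [0.5, 0.4, -0.1]
grip_width: 0.0855
finger_force: 0.0
```

Call:
step_arm:
  steps:
    - [6,55,0,0,0,0,1]
    - [6,55,0,0,0,0,1]
    - [6,50,0,0,0,0,1]
    - [2,15,0,0,0,0,1]
    - [0,0,0,0,0,0,1]

```text
t: 23.45
ee_pos: [0.4867, 0.2907, 0.1601]
eef_rot: [-0.058, 0.998, -0.0, -0.0]
contact_force: [-0.2, 0.3, 0.4]
grip_width: 0.0857
finger_force: 0.0
```

Run:
```python
from h import *
st()
c=cam('wrist');d=cam('top')
im=np.hstack([c['color'][:,100:420],cv2.resize(d['color'][110:260,195:385],(480,379),interpolation=cv2.INTER_CUBIC)[:384] if 0 else cv2.resize(d['color'][100:260,190:390],(480,384),interpolation=cv2.INTER_CUBIC)])
cv2.imwrite('pics/w4.png',im[:,:,::-1])
```

```text
t 23.45 j [ 0.539  0.369 -0.169  1.033 -0.     0.423] p [486.7 290.7 160.1] yang 1.686 z [-0.    -0.001 -1.   ] F [-0.2   0.33  0.43] T [-0.005 -0.008  0.033] w 0.08566628510391226 0.0
```

View pics/w4.png

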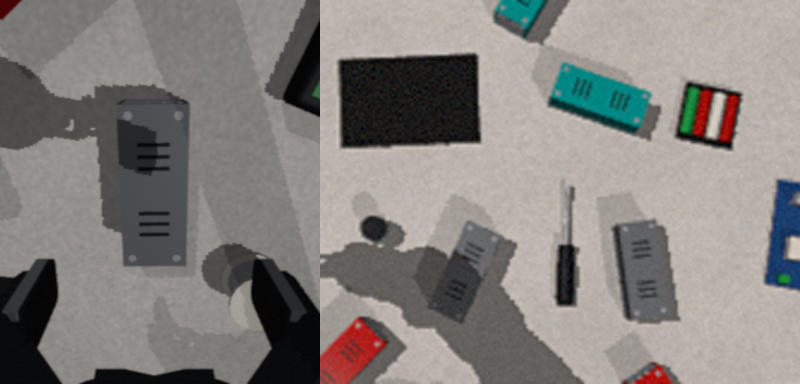

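The wrist crop shows the left case centred under the gripper at (153,185). The top crop shows the middle case at (465,270) and the right case at (645,270), standing in place. Grip, lift and carry to the mat.

Call:
step_arm:
  steps:
    - [0,0,-20,0,0,0,1]
    - [0,0,-50,0,0,0,1]
    - [0,0,-50,0,0,0,1]
    - [0,0,-20,0,0,0,1]
    - [0,0,0,0,0,0,1]

```text
t: 24.18
ee_pos: [0.4851, 0.2875, 0.0188]
eef_rot: [-0.056, 0.998, -0.001, -0.002]
contact_force: [-0.1, -0.0, 1.0]
grip_width: 0.0854
finger_force: 0.0
```

Call:
step_arm:
  steps:
    - [0,0,0,0,0,0,0.3]
    - [0,0,0,0,0,0,0]
    - [0,0,0,0,0,0,0]
    - [0,0,0,0,0,0,0]
    - [0,0,0,0,0,0,0]

```text
t: 24.8
ee_pos: [0.4882, 0.2906, 0.0222]
eef_rot: [-0.057, 0.998, 0.0, 0.002]
contact_force: [-0.1, -1.9, 7.4]
grip_width: 0.0514
finger_force: 64.5
```

Call:
step_arm:
  steps:
    - [0,0,30,0,0,0,0]
    - [0,0,50,0,0,0,0]
    - [0,0,50,0,0,0,0]
    - [0,0,20,0,0,0,0]
    - [12,-14,0,0,0,0,0]

```text
t: 25.42
ee_pos: [0.4992, 0.2772, 0.1719]
eef_rot: [-0.058, 0.998, 0.001, 0.001]
contact_force: [0.1, -0.0, -5.9]
grip_width: 0.0514
finger_force: 65.1
```

Call:
step_arm:
  steps:
    - [28,-30,0,0,0,0,0]
    - [30,-32,0,0,0,0,0]
    - [30,-32,0,0,0,0,0]
    - [30,-32,0,0,0,0,0]
    - [30,-32,0,0,0,0,0]

```text
t: 26.05
ee_pos: [0.6465, 0.1158, 0.1675]
eef_rot: [-0.057, 0.998, -0.0, -0.002]
contact_force: [0.1, -0.0, -5.2]
grip_width: 0.0512
finger_force: 65.1
```

Call:
step_arm:
  steps:
    - [20,-24,0,0,0,0,0]
    - [10,-12,0,0,0,0,0]
    - [3,-2,0,0,0,0,0]
    - [0,0,0,0,0,0,0]
    - [0,0,0,0,0,0,0]

```text
t: 26.68
ee_pos: [0.679, 0.0814, 0.1703]
eef_rot: [-0.058, 0.998, 0.0, -0.0]
contact_force: [0.6, 0.5, -6.2]
grip_width: 0.0513
finger_force: 65.0
```

Run:
```python
from h import *
samp(14)
d=cam('top');e=cam('side')
im=np.hstack([cv2.resize(x['color'],(400,300),interpolation=cv2.INTER_AREA) for x in(d,e)])
cv2.imwrite('pics/end.png',im[:,:,::-1])
```

```text
t 26.675 j [0.119 0.564 0.186 1.194 0.    0.003] p [679.   81.4 170.3] yang 1.686 z [-0.001  0.    -1.   ] F [ 0.55  0.54 -6.16] T [0.021 0.065 0.06 ] w 0.051344908115518895 65.04191637039185
tool torque [-0.0108  0.0459  0.0022] sd [0.0404 0.021  0.0315] F [-0.15 -0.11 -5.51]
t 27.375 j [ 0.118  0.565  0.187  1.194 -0.     0.003] p [679.8  80.3 170.3] yang 1.685 z [ 0. -0. -1.] F [-0.33 -0.21 -4.67] T [-0.045  0.048 -0.044] w 0.051181410101038494 65.04700899124146
```

View pics/end.png

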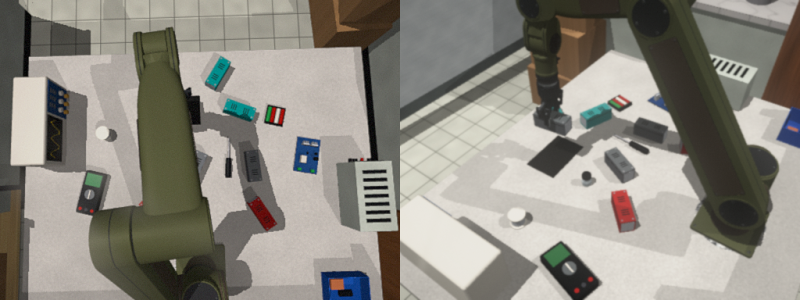

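The side view (right half) shows the case held level at (553,122), above the mat at (555,155). The middle case at (620,163) and the right case at (650,128) are standing. The TCP is still, at (0.680, 0.080, 0.170).

```bash
python3 -c "from h import *;print(order.job_done())"
```

```text
the job is handed in; nothing more can be done
None
```

The left case is the one that rattles: I handed the job in with it held level and still, about 15 cm above the middle of the mat, with the other two cases set back in place (no verdict came back).

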